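# Unlock the carving-tool case and slide it open

### The arm

A 7-joint arm with a two-finger parallel gripper is mounted at the origin on the work surface. World frame = base frame: x ahead of the robot, y to its left, z up, the work surface at z = 0. Lengths are in m, angles in rad, forces in N, time in s.
With the tool pointing down it reaches from about 0.35 to 0.9 m from the base axis. Payload 7.2 kg.
Tool frame: the origin (TCP) lies midway between the tips of the shut fingers; the grasp point (between the pads) lies 19 mm behind it (r.grip_depth is the distance from the TCP to the grasp point, in m); z points along the fingers, y is the line along which they close (so a half turn about z gives the same grasp; the last joint's range is limited). The gripper opens to 88 mm and grips with 3 to 60 N. Pads are 20 mm wide; open, the fingers measure 115 mm over their backs; the gripper's body (75 mm by 178 mm) begins 61 mm behind the grasp point.
Start: joints at [1.168, 0.411, -0.013, 1.596, 0.006, 1.134, -0.082], TCP at [0.205, -0.59, 0.223] pointing down, gripper open.
Joint ranges: [-2.95, 2.95], [-0.29, 1.99], [-1.47, 1.44], [0.14, 2.54], [-1.03, 4.17], [0.13, 1.85], [-2.86, 2.86]. Speed limits (rad/s): [2.39, 2.39, 3.01, 3.01, 3.14, 3.14, 3.14].

### API

Orientations are given as a rotation vector (axis times angle).
In Python, from workcell import status, imaging, workorder, look_for, tip_of, r gives the robot as it stands.
- The arm moves only by the shell command python3 -m jog 'ROWS' [OPENING] [FORCE]. ROWS is text: rows parted by semicolons, each of 6 numbers parted by spaces: the shift along the tool's x, y, z in mm, then the turn, a rotation vector about the tool's x, y, z in degrees. A call has 1 to 12 rows; each row shifts and turns the commanded pose from where the row before left it, along the tool's axes as they then stand; what a row does not reach is not made up. A row lasts 1/12 s, in which the tool goes at most 41.7 mm and 7.16 degrees, less where a joint would pass 70% of its speed; a pose out of reach is approached as far as the arm can. A call is refused whole if a number of a shift passes 41.7 or a number of a turn 7.16, either way. A call with a gripper value outside its range is refused whole. OPENING is the opening, from -1 (shut) to 1 (fully open), so that 0 is half open, set as the call begins (- or left out, the last holds). The fingers move at their own pace and stop on an object; FORCE is the grip in N (left out, the last holds). Time passes only in rows, so rows that do not move let the fingers close. It gives the time, the measured TCP pose, the force, the opening and the grip force at its end, in the units of the state.
- status.get_obs(): the state, without advancing time (a new reading comes with each control period).
- imaging.capture(name): name is "scene" or "top" or "wrist"; returns (picture, depth): 384x512x3 uint8, red, green, blue; 384x512 float32, m along the optical axis (not along the pixel's ray), 0 where there is no reading.
- imaging.calibration(name): a dict with "camera_matrix" (3x3 intrinsics, pixels), "k1" (the pictures are not rectified: a ray, as slopes to the right and down, at radius r is drawn at 1 + k1 r^2 times it, then the intrinsics apply), "eye" and "rotation" of the camera in the world. Camera axes: x right, y down, z forward; pixel columns grow to the right and rows downward; lengths in m; the calibration is good to about 2 mm. A picture is of the moment at which its call begins: read the wrist's pose just before it. calibration takes no time and is no camera call; for the wrist camera it gives the pose at the moment of the call.
- workorder.finish_job(): hands the job in; it is judged then, once.
Trained networks look in the newest picture that a camera, given by its name, has taken for a name from the list of things; names that differ only in an ending like _2 or _b are one class to them, and where a whole thing is asked for, a point or a joint stands for the part that bears it (a point fixed in the world has none). Each returns a list of dicts, best first, with "score" (0 to 1); they miss things now and then, are a little off and sometimes report something else, mostly with a low value. They report only what shows in the picture. A call takes as long as a camera call. They do not tell look-alikes from the thing itself.
- look_for(thing, camera): "point" ([column, row] in pixels, amid what is visible of it).
- tip_of(thing, camera): "point" ([column, row] in pixels: a listed point, or the origin of a listed thing).
The state is a dict: "time_s": time; "joints": joint angles; "qvel": joint speeds; "tau": joint torques, N m; "position": TCP position; "tcp_rot": TCP orientation; "force": force on the tool from outside, world axes, zero at the start; "wrist_torque": the same for the moment, N m; "finger_gap": finger opening in m; "grasp_force": force on a finger pad.
Only numpy, scipy, OpenCV 4.12 (cv2) and the standard library are available. Lean on these libraries where they do the work, as an engineer would, in place of code of your own. Each camera call takes 0.05 s, during which the arm holds its last target. There are 200 camera calls.

### The job

Open the carving-tool case: stand whatever is in the way of its sliding lid, the leg blank or the glue bottle, upright on the bench out of the lid's path. Turn the T-shaped key in the lock back and forth until it drops in, then turn it counter-clockwise to free the lid, and slide the lid fully open by its batten. The lid must not touch the leg or the bottle, and everything else on the bench is to be left where it is.

Things in the scene. Friction and masses are not known exactly. Their poses are not given: they have to be found in the camera images.
- case: Carving-tool case fixed to the bench: a low wooden box 170 mm deep (its x) by 300 mm long (its y), top 70 mm above the bench. Origin: centre of its underside; z up. Its -y end (y = -150 to -50 mm) is a dark fixed deck that carries the lock; the rest is covered by the sliding lid.
- key_grip (a point): Centre of the handle of the T-shaped steel key, captive in the lock: an upright flat bar 84 mm long (the point's x axis), 12 mm thick, 26 mm high, on a 14 mm shank, at x = 0, y = -100 mm of the case. Its centre is 118 mm above the bench (bar from 105 to 131 mm); once dropped in, 109 mm.
- key (a joint): Angle of the key, rad, counter-clockwise from above positive; 0: bar along the case's x axis. Starts within 0.12 of 0; end stops at -1.6 and 2.2. Turns easily (0.03 N m) until it drops in, then turns the lock core with it (0.15 N m). The core stops hard at key angle 0.16 if the key dropped in clockwise of zero, at 1.74 if counter-clockwise (each within 0.07); the lid comes free 0.15 rad before.
- lock (a point): Centre of the round brass lock plate under the key, on the deck, 70 mm above the bench. The core below is hidden: four slots a quarter turn apart, one of them 0.43 to 1.14 rad clockwise of the key's zero. An 8 N spring drops the key 9 mm when its blade is within 0.07 rad of a slot. A hard grip keeps it from dropping: turn it held loosely, or let go after each small step.
- lid_batten (a point): Centre of the pull batten glued across the plywood lid: 100 mm along the case's x, 20 mm thick along y, 25 mm high, its top 95 mm and its foot (the lid's top face) 70 mm above the bench. With the lid shut it stands at y = +40 mm of the case's frame. The point's axes are those of the case.
- lid (a joint): Travel of the lid, m: 0 shut, 0.13 fully open; slides along the case's +y, stays where left (3 N friction), gives only 2 mm when locked. The lid is 166 mm wide (x), 200 mm long, 10 mm thick, its top 70 mm above the bench; shut, it spans y = -50 to +150 mm of the case, so its end reaches y = +280 mm when open.
- leg_mid (a point): Laminated ply blank of a rocking-horse lower leg, standing upright, 140 mm tall, 50 mm thick (the point's y axis); along its x it is 88 mm wide at the foot (up to 45 mm), 56 mm at the ankle, 70 mm from 85 mm up to the top. About 0.3 kg. The point lies on its axis 70 mm above its underside.
- glue_mid (a point): Pale plastic glue bottle, standing upright, round, 56 mm across up to 125 mm height, with a grey cone nozzle to 150 mm. About 0.3 kg. The point lies on its axis 75 mm above its underside. Either the bottle or the leg stands in the lid's way beyond the case's +y end; the other stands behind the lock end of the case.
- mallet_mid (a point): Carver's mallet lying down, 210 mm long along the point's x axis, head 72 mm thick (from 20 mm behind to 80 mm ahead of the point), thin handle to 130 mm behind; the point is 36 mm above its underside. To be left alone.
- tin_mid (a point): Round wax tin 70 mm across, 32 mm high; the point is at its centre. To be left alone.
- pot_mid (a point): White open ceramic pot 80 mm across, 95 mm high; the point is at its centre. To be left alone.
- sander_mid (a point): Cork sanding block with a wooden grip, 120 mm (x) by 65 mm, 46 mm high; the point is 20 mm above its underside. To be left alone.
- brush_grip (a point): Brush lying down, 200 mm long along the point's x axis (from 60 mm behind to 140 mm ahead of the point), 42 mm wide at the bristles, handle to -x; the point is on its handle. To be left alone.
- gouge_grip (a point): Carving gouge with a wooden handle, lying down, 200 mm long along the point's x axis (from 60 mm behind to 140 mm ahead of the point), handle to -x; the point is on its handle. To be left alone.
There are look-alikes about, which are no part of the job. Leave any red look-alike of the part that bears leg_mid alone.

How it is judged:
By the outcome, as a careful person would: the job done as asked, in the order asked, and still so for the second after the job is handed in, with the robot touching nothing.
It also fails if it takes over 72 s, if anything falls off the work surface, if the arm or the gripper's body presses on something with over 40 N, if the wrist force passes 120 N, or if a joint passes its speed limit or range.

## Working session

There is one attempt and no reset: what is moved stays moved. The work goes in short steps, Python scripts to look and compute and a shell command to move; the robot and the scene stay as the last step left them, time stands still between calls to the robot, and variables do not carry over. Pictures are saved under pics/ and viewed, at most 10 in all, crops included, and the job is handed in when it is done.

```bash
ls; mkdir -p pics; cat > h.py <<'E'
import numpy as np, cv2
from workcell import status, imaging, workorder, look_for, tip_of, r
from scipy.spatial.transform import Rotation as R
def ray(c,p):
    K=np.array(c["camera_matrix"]);d=np.array([(p[0]-K[0,2])/K[0,0],(p[1]-K[1,2])/K[1,1]]);u=d.copy()
    for _ in range(20): u=d/(1+c["k1"]*(u@u))
    return np.array(c["rotation"])@np.array([u[0],u[1],1]),np.array(c["eye"])
def atz(c,p,z):
    v,e=ray(c,p);return e+v*(z-e[2])/v[2]
def atd(c,p,D):
    v,e=ray(c,p);x,y=int(round(p[0])),int(round(p[1]));w=D[max(y-2,0):y+3,max(x-2,0):x+3];w=w[w>0]
    return e+v*np.median(w) if len(w) else None
def save(n,im): cv2.imwrite(f"pics/{n}.png",im[:,:,::-1])
E
python3 - <<'E'
from h import *
np.set_printoptions(precision=3,suppress=True)
for cam in("top","scene"):
    im,D=imaging.capture(cam);save(cam+"0",im);c=imaging.calibration(cam);print(cam,c["eye"])
    np.savez(cam+"0.npz",im=im,D=D)
    for t in("key_grip","lock","lid_batten","leg_mid","glue_mid","case"):
        for o in tip_of(t,cam)[:3]: print(t,round(o["score"],2),np.round(o["point"]),atd(c,o["point"],D))
print(status.get_obs())
E
```

```text
pics
top [0.467 0.006 1.206]
key_grip 0.54 [324. 228.] [ 0.151 -0.31   0.89 ]
lid_batten 0.66 [271. 217.] [ 0.378 -0.083  1.117]
leg_mid 0.76 [262. 121.] [-0.098 -0.559  0.641]
leg_mid 0.65 [328. 119.] [-0.48  -0.941  0.259]
leg_mid 0.62 [389. 165.] [-0.56  -1.021  0.179]
glue_mid 0.61 [199. 218.] [0.777 0.316 1.516]
case 0.62 [279. 225.] [ 0.374 -0.087  1.113]
scene [1.321 0.208 0.708]
lock 0.77 [187. 174.] [2.65  1.537 2.038]
lid_batten 0.88 [237. 183.] [2.357 1.244 1.744]
leg_mid 0.76 [ 88. 200.] [2.755 1.642 2.142]
leg_mid 0.69 [204. 268.] [1.911 0.798 1.298]
leg_mid 0.66 [158. 214.] [2.405 1.292 1.792]
glue_mid 0.81 [311. 199.] [1.977 0.864 1.364]
glue_mid 0.58 [235. 184.] [2.354 1.241 1.741]
case 0.6 [219. 206.] [2.29  1.177 1.678]
{'time_s': 0.7, 'joints': array([ 1.168,  0.411, -0.013,  1.596,  0.006,  1.134, -0.082]), 'qvel': array([ 0.002,  0.001,  0.   , -0.001, -0.001, -0.   , -0.002]), 'tau': array([ -0.001, -58.757,   0.64 , -29.134,  -0.054,   0.01 ,   0.   ]), 'position': array([ 0.205, -0.59 ,  0.223]), 'tcp_rot': array([3.098, 0.523, 0.   ]), 'force': array([ 1.176, -0.066, -0.974]), 'wrist_torque': array([ 0.036, -0.036,  0.049]), 'grasp_force': 0.0, 'finger_gap': 0.08796080761966102}
```

```bash
python3 -c "
from h import *
for c in('top','scene','wrist'):print(imaging.calibration(c))"
```

```text
{'camera_matrix': array([[433.3760962 ,   0.        , 258.68303509],
       [  0.        , 433.3760962 , 194.80020969],
       [  0.        ,   0.        ,   1.        ]]), 'k1': -0.14344354263453565, 'eye': array([0.46673598, 0.00575222, 1.20586049]), 'rotation': array([-2.182667  ,  2.1655879 , -0.13070501])}
{'camera_matrix': array([[427.61263938,   0.        , 245.74945582],
       [  0.        , 427.61263938, 189.53726681],
       [  0.        ,   0.        ,   1.        ]]), 'k1': 0.011985916403907369, 'eye': array([1.32099295, 0.20800834, 0.70817687]), 'rotation': array([-1.48288283, -1.91921432,  0.95246108])}
{'camera_matrix': array([[272.41788794,   0.        , 255.0212189 ],
       [  0.        , 272.41788794, 195.59757015],
       [  0.        ,   0.        ,   1.        ]]), 'k1': -0.023919136400113786, 'eye': array([ 0.26825645, -0.56890779,  0.38571413]), 'rotation': array([ 2.39078046, -1.6995681 , -0.21076761])}
```

View pics/top0.png

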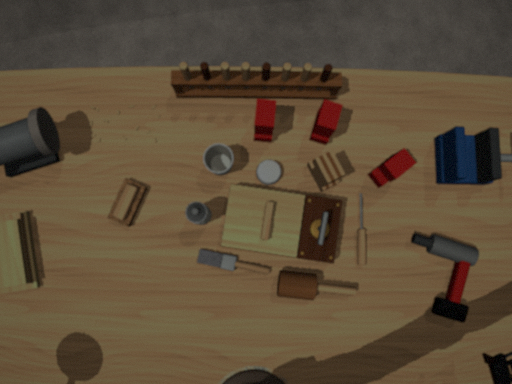

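View pics/scene0.png

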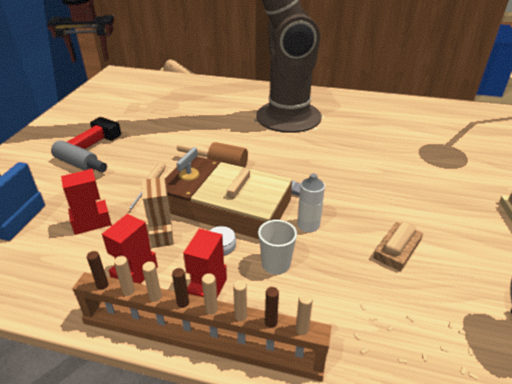

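```bash
sed -i 's/np.array(c\["rotation"\])@/R.from_rotvec(c["rotation"]).as_matrix()@/' h.py
cat >> h.py <<'E'
def cloud(c,D):
    K=np.array(c["camera_matrix"]);uv=np.indices(D.shape)[::-1].reshape(2,-1).T.astype(float)
    n=cv2.undistortPoints(uv.reshape(-1,1,2),K,np.array([c["k1"],0,0,0.])).reshape(-1,2)
    P=np.c_[n,np.ones(len(n))]*D.reshape(-1,1)
    return (P@R.from_rotvec(c["rotation"]).as_matrix().T+c["eye"]).reshape(*D.shape,3)
E
python3 - <<'E'
from h import *
np.set_printoptions(precision=3,suppress=True)
c=imaging.calibration("top");f=np.load("top0.npz");D=f["D"];P=cloud(c,D);Z=P[...,2]
print("bench z",np.median(Z[280:330,150:250]))
lab={}
for nm,lo,hi,px in (("case",.055,.08,(250,225)),("glue",.03,.2,(198,212)),("leg",.03,.2,(330,170)),("pot",.03,.2,(218,158)),("tin",.015,.05,(269,172)),("mallet",.02,.1,(298,285)),("brush",.006,.06,(235,262)),("gouge",.008,.06,(363,240)),("sander",.012,.08,(128,200)),("red1",.03,.2,(265,118)),("red2",.03,.2,(327,120)),("red3",.03,.2,(392,167))):
    m=((Z>lo)&(Z<hi)&(D>0)).astype(np.uint8)
    n,L,S,C=cv2.connectedComponentsWithStats(m)
    w=L[px[1]-6:px[1]+7,px[0]-6:px[0]+7];w=w[w>0]
    if not len(w): print(nm,"none");continue
    l=np.bincount(w).argmax();q=P[L==l]
    (cx,cy),(a,b),ang=cv2.minAreaRect((q[:,:2]*1000).astype(np.float32))
    print(nm,len(q),"c",round(cx),round(cy),"size",round(a),round(b),"ang",round(ang,1),"zmax",np.percentile(q[:,2],97), "x",q[:,0].min(),q[:,0].max(),"y",q[:,1].min(),q[:,1].max())
m=(Z>.1)&(Z<.16)
for nm,(x0,x1,y0,y1),lo in(("key",(305,342,200,255),.095),("batten",(255,285,195,245),.082)):
    s=P[y0:y1,x0:x1].reshape(-1,3);s=s[(s[:,2]>lo)&(s[:,2]<.16)]
    print(nm,len(s),cv2.minAreaRect((s[:,:2]*1000).astype(np.float32)),np.median(s[:,2]),s.mean(0))
for cam,o in(("top",[("key_grip",(324,228),.118),("batten",(271,217),.0825)]),("scene",[("lock",(187,174),.07),("batten",(237,183),.0825),("glue",(311,199),.075)])):
    for n,p,z in o: print(cam,n,atz(imaging.calibration(cam),p,z))
E
```

```text
bench z -0.00021598093778041338
case 6808 c 514 -72 size 302 171 ang 81.9 zmax 0.07453566972106908 x 0.4089619815014711 0.6190128855604382 y -0.23219397713194287 0.08757077057381119
glue 459 c 537 146 size 55 52 ang 0.6 zmax 0.15074250363584177 x 0.5094720205449814 0.5645510595593259 y 0.11999192075719059 0.17245888430702322
leg 874 c 654 -187 size 88 51 ang 28.3 zmax 0.14348450795295903 x 0.6059503278256868 0.6949171345570858 y -0.22716349021020027 -0.14506274972008118
pot 415 c 682 98 size 77 76 ang 1.6 zmax 0.09770607990724835 x 0.642789321376043 0.7203180563515084 y 0.05976899479885862 0.13618178328381453
tin 480 c 659 -37 size 67 68 ang 89.8 zmax 0.03647378474659713 x 0.6249329214354528 0.6925499746248479 y -0.07008687373884803 -0.0033013937395149663
mallet 1391 c 343 -168 size 211 70 ang 83.2 zmax 0.07327441686620274 x 0.3113475793535845 0.3888888357031738 y -0.2737058356315905 -0.061012183225129586
brush 819 c 406 58 size 203 43 ang 78.4 zmax 0.023084871381686068 x 0.3781972018370625 0.442477266854426 y -0.04094497022692749 0.155885638243085
gouge 414 c 502 -293 size 197 26 an
[... 484 characters left out ...]
54990385056 0.836655225247559 y -0.22197264773849934 -0.15417941455710524
red3 853 c 663 -368 size 51 88 ang 38.3 zmax 0.1429886682987327 x 0.6203070617984585 0.7099781562481788 y -0.4094815189903948 -0.3187113007648887
key 200 ((499.8274230957031, -170.42103576660156), (13.464818954467773, 84.11946105957031), 79.30980682373047) 0.12948400106010893 [ 0.499 -0.169  0.127]
batten 303 ((519.7920532226562, -31.515520095825195), (19.875516891479492, 99.4958724975586), 81.86870574951172) 0.09475230665975287 [ 0.52  -0.031  0.095]
top key_grip [ 0.499 -0.175  0.118]
top batten [ 0.528 -0.043  0.083]
scene lock [ 0.498 -0.174  0.07 ]
scene batten [ 0.52  -0.035  0.083]
scene glue [0.528 0.148 0.075]
```

The bottle (top 198,212; scene 311,205) stands in the lid's path, at case y ≈ 219 mm. The ply leg (top 330,170) is behind the lock end, clear of the lid. The three red blocks are look-alikes.

```bash
cat >> h.py <<'E'
YAW=np.arctan2(.142,.990)*-1
def go(x,y,z,yawdeg=0):
    """shift in tool frame mm and turn about tool z to reach TCP x,y,z (mm) with tool y along case y turned yawdeg ccw"""
    o=status.get_obs();Rm=R.from_rotvec(o["tcp_rot"]);T=Rm.as_matrix()
    d=T.T@(np.array([x,y,z])-o["position"]*1000)
    best=None
    for s in(0,np.pi):
        a=YAW+s+np.radians(yawdeg)
        G=np.c_[[-np.cos(a)*-1,np.sin(a),0],[np.sin(a),-np.cos(a),0],[0,0,-1]]
        rv=np.degrees(R.from_matrix(T.T@G).as_rotvec())
        if best is None or abs(rv).max()<abs(best).max(): best=rv
    print("shift",np.round(d,1),"turn",np.round(best,2),"t",o["time_s"],"j7",round(o["joints"][6],2),"F",np.round(o["force"],1),"pos",np.round(o["position"]*1000,1))
E
python3 - <<'E'
from h import *
print(R.from_rotvec(status.get_obs()["tcp_rot"]).as_matrix().round(3))
go(537,146,240)
E
```

```text
[[ 0.944  0.329  0.   ]
 [ 0.329 -0.944 -0.   ]
 [-0.     0.    -1.   ]]
shift [ 555.2 -586.5  -17.4] turn [ 1.000e-02 -0.000e+00  2.735e+01] t 0.7 j7 -0.08 F [ 1.2 -0.1 -1. ] pos [ 205.3 -590.3  222.7]
```

```bash
python3 -m jog '0 0 -4 0 0 6.84;0 0 -4 0 0 6.84;0 0 -4 0 0 6.84;0 0 -4 0 0 6.84;11 -20 0 0 0 0;11 -36 0 0 0 0;11 -38 0 0 0 0;11 -38 0 0 0 0;11 -38 0 0 0 0;11 -38 0 0 0 0;11 -38 0 0 0 0;11 -38 0 0 0 0' 1 20
python3 -m jog '11 -38 0 0 0 0;11 -38 0 0 0 0;11 -38 0 0 0 0;11 -38 0 0 0 0;11 -38 0 0 0 0;11 -38 0 0 0 0;11 -38 0 0 0 0;11 -38 0 0 0 0;11 -38 0 0 0 0;11 -38 0 0 0 0;11 -38 0 0 0 0;0 -20 0 0 0 0'
python3 -c "
from h import *
go(537,146,81)"
```

```text
time_s: 1.7
position: [0.3333, -0.3199, 0.2389]
tcp_rot: [3.133, -0.224, 0.001]
force: [0.6, -0.6, 0.4]
finger_gap: 0.0878
grasp_force: 0.0
time_s: 2.7
position: [0.5165, 0.0993, 0.2388]
tcp_rot: [-3.132, 0.219, -0.002]
force: [-0.0, -0.3, 0.4]
finger_gap: 0.0876
grasp_force: 0.0
shift [ 13.7 -48.7 158. ] turn [-0.14 -0.06  0.17] t 2.7 j7 -2.11 F [-0.  -0.3  0.4] pos [516.5  99.3 238.8]
```

```bash
python3 -m jog '7 -24 0 0 0 0;6 -24 0 0 0 0;0 0 10 0 0 0;0 0 30 0 0 0;0 0 30 0 0 0;0 0 30 0 0 0;0 0 30 0 0 0;0 0 20 0 0 0;0 0 8 0 0 0;0 0 0 0 0 0'
python3 -c "
from h import *
go(537,146,81)"
```

```text
time_s: 3.53
position: [0.5333, 0.1395, 0.0788]
tcp_rot: [3.132, -0.224, -0.005]
force: [-0.8, -1.4, -0.1]
finger_gap: 0.0873
grasp_force: 0.0
shift [ 2.7 -6.9 -2.2] turn [ 0.09  0.19 -0.02] t 3.5333 j7 -2.3 F [-0.8 -1.4 -0.1] pos [533.3 139.5  78.8]
```

Correct laterally, and grip.

```bash
python3 -m jog '3 -7 -2 0 0 0;0 0 0 0 0 0'; python3 -m jog '0 0 0 0 0 0;0 0 0 0 0 0;0 0 0 0 0 0;0 0 0 0 0 0;0 0 0 0 0 0;0 0 0 0 0 0' -1 25
python3 -c "
from h import *
go(415,262,130)"
```

```text
time_s: 3.7
position: [0.5405, 0.1486, 0.0847]
tcp_rot: [-3.132, 0.223, -0.005]
force: [0.4, 0.3, 0.8]
finger_gap: 0.0877
grasp_force: 0.0
time_s: 4.2
position: [0.5387, 0.147, 0.0829]
tcp_rot: [-3.133, 0.224, -0.001]
force: [-0.7, -0.1, 1.6]
finger_gap: 0.056
grasp_force: 24.9
shift [-138.8  -96.3  -47.2] turn [-0.02 -0.02 -0.01] t 4.2 j7 -2.3 F [-0.7 -0.1  1.6] pos [538.7 147.   82.9]
```

```bash
python3 -m jog '0 0 -8 0 0 0;0 0 -12 0 0 0;0 0 -10 0 0 0;-8 -6 -2 0 0 0;-16 -11 0 0 0 0;-22 -15 0 0 0 0;-24 -16 0 0 0 0;-24 -16 0 0 0 0;-22 -15 0 0 0 0;-14 -11 0 0 0 0;-8 -6 0 0 0 0;0 0 0 0 0 0'
python3 -c "
from h import *
go(415,262,83)"
```

```text
time_s: 5.2
position: [0.4137, 0.2635, 0.1151]
tcp_rot: [-3.133, 0.218, -0.0]
force: [-0.0, 0.2, -4.3]
finger_gap: 0.0559
grasp_force: 24.9
shift [ 1.4  1.3 32.1] turn [-0.05  0.    0.21] t 5.2 j7 -2.59 F [-0.   0.2 -4.3] pos [413.7 263.5 115.1]
```

```bash
python3 -m jog '0 0 7 0 0 0;0 0 9 0 0 0;0 0 7 0 0 0;0 0 4 0 0 0;0 0 3 0 0 0;0 0 2 0 0 0;0 0 0 0 0 0;0 0 0 0 0 0'; python3 -c "
from h import *
go(415,262,83)"
```

```text
time_s: 5.87
position: [0.4159, 0.2614, 0.0826]
tcp_rot: [-3.133, 0.224, -0.0]
force: [0.8, -0.4, -3.8]
finger_gap: 0.0559
grasp_force: 25.0
shift [-0.9 -0.5 -0.4] turn [-0.01 -0.   -0.03] t 5.8667 j7 -2.63 F [ 0.8 -0.4 -3.8] pos [415.9 261.4  82.6]
```

```bash
python3 -m jog '0 0 1 0 0 0;0 0 0 0 0 0'; python3 -m jog '0 0 0 0 0 0;0 0 0 0 0 0;0 0 0 0 0 0;0 0 0 0 0 0;0 0 -5 0 0 0;0 0 -15 0 0 0;0 0 -30 0 0 0;0 0 -35 0 0 0;0 0 -35 0 0 0;0 0 -30 0 0 0;0 0 -10 0 0 0;0 0 0 0 0 0' 1
python3 -c "
from h import *
go(500,-171,240)
im,D=imaging.capture('scene');save('scene1',im[100:300])"
```

```text
time_s: 6.03
position: [0.4159, 0.2615, 0.0824]
tcp_rot: [3.133, -0.224, 0.001]
force: [-2.1, -1.2, 5.1]
finger_gap: 0.0557
grasp_force: 25.0
time_s: 7.03
position: [0.4168, 0.2624, 0.2445]
tcp_rot: [-3.131, 0.224, -0.007]
force: [-0.4, 0.1, -0.1]
finger_gap: 0.0878
grasp_force: 0.0
shift [144.  417.1   3.9] turn [-0.18 -0.26 -0.03] t 7.0333 j7 -2.49 F [-0.4  0.1 -0.1] pos [416.8 262.4 244.5]
```

View pics/scene1.png

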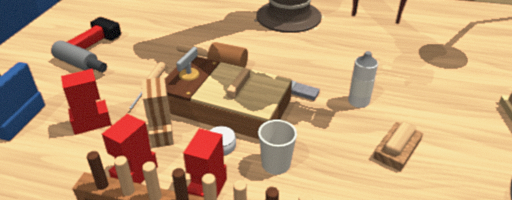

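```bash
python3 -m jog '6 18 0 0 0 0;12 36 0 0 0 0;14 40 0 0 0 0;14 40 0 0 0 0;14 40 0 0 0 0;14 40 0 0 0 0;14 40 0 0 0 0;14 40 0 0 0 0;14 40 0 0 0 0;14 40 0 0 0 0;10 30 0 0 0 0;4 13 0 0 0 0'
python3 -m jog '0 0 0 0 0 0;0 0 0 0 0 0' 0
python3 - <<'E'
from h import *
go(500,-171,95,-2.6)
im,D=imaging.capture("wrist");c=imaging.calibration("wrist");P=cloud(c,D);s=P.reshape(-1,3)
s=s[(abs(s[:,0]-.5)<.08)&(abs(s[:,1]+.171)<.08)&(s[:,2]>.095)&(s[:,2]<.14)]
print(len(s),cv2.minAreaRect((s[:,:2]*1000).astype(np.float32)),np.percentile(s[:,2],[5,50,95]))
E
```

```text
time_s: 8.08
position: [0.4964, -0.1713, 0.2389]
tcp_rot: [3.132, -0.233, -0.006]
force: [0.7, -0.3, -0.2]
finger_gap: 0.0875
grasp_force: 0.0
time_s: 8.25
position: [0.4969, -0.1656, 0.2398]
tcp_rot: [-3.132, 0.225, 0.005]
force: [-0.2, 0.8, 0.5]
finger_gap: 0.0777
grasp_force: 0.0
shift [  4.3   5.1 144.7] turn [-0.05  0.19  2.54] t 8.25 j7 -1.54 F [-0.2  0.8  0.5] pos [ 496.9 -165.6  239.8]
913 ((500.8984069824219, -169.28602600097656), (12.899901390075684, 82.75875854492188), 79.49348449707031) [0.12871063 0.13173982 0.13303428]
```

```bash
python3 -m jog '4 4 10 0 0 2.5;0 0 30 0 0 0;0 0 35 0 0 0;0 0 35 0 0 0;0 0 20 0 0 0;0 0 10 0 0 0;0 0 5 0 0 0;0 0 0 0 0 0' 0
python3 -m jog '0 0 0 0 0 0;0 0 0 0 0 0;0 0 0 0 0 0;0 0 0 0 0 0;0 0 0 0 0 0' -1 3
python3 -c "
from h import *
go(500.5,-170.5,95,-2.6);print(status.get_obs())"
```

```text
time_s: 8.97
position: [0.5012, -0.1693, 0.0963]
tcp_rot: [-3.128, 0.289, 0.001]
force: [0.6, 0.4, 0.7]
finger_gap: 0.044
grasp_force: 0.0
time_s: 9.38
position: [0.5015, -0.1708, 0.0973]
tcp_rot: [3.128, -0.293, 0.002]
force: [0.9, 5.1, 1.2]
finger_gap: 0.014
grasp_force: 3.0
shift [-1.1 -0.1  2.3] turn [ 0.   -0.07  0.07] t 9.3833 j7 -1.62 F [0.9 5.1 1.2] pos [ 501.5 -170.8   97.3]
{'time_s': 9.3833, 'joints': array([ 0.38632403,  0.40686235, -0.18801179,  1.94673376,  0.10373366,
        0.79582438, -1.61666294]), 'qvel': array([-0.00392125,  0.0043061 , -0.00955893,  0.0023814 , -0.01290798,
       -0.00036003, -0.00094464]), 'tau': array([ 1.20404139e-01, -5.20383239e+01, -8.77908580e-01, -2.29302478e+01,
        5.68248164e-01, -2.77203420e-02,  1.09979327e-02]), 'position': array([ 0.50154807, -0.17082716,  0.0973434 ]), 'tcp_rot': array([ 3.12776226e+00, -2.92653635e-01,  2.00139296e-03]), 'force': array([0.9064346 , 5.09675995, 1.17623436]), 'wrist_torque': array([ 1.37137449, -0.29851813, -0.05455878]), 'grasp_force': 3.0466436594724655, 'finger_gap': 0.014012279360055694}
```

```bash
for i in 1; do python3 -m jog '0 0 0 0 0 -3;0 0 0 0 0 -3;0 0 0 0 0 -3;0 0 0 0 0 -3;0 0 0 0 0 -3;0 0 0 0 0 -3;0 0 0 0 0 -2.5;0 0 0 0 0 -2.5;0 0 0 0 0 -2.5;0 0 0 0 0 -2.5;0 0 0 0 0 -2.5'; done
python3 -c "
from h import *
go(500.5,-170.5,95,25);print(status.get_obs()['wrist_torque'])"
python3 -m jog '0 0 0 0 0 -2.5;0 0 0 0 0 -2.5;0 0 0 0 0 -2.5;0 0 0 0 0 -2.5;0 0 0 0 0 -2.5'
python3 -c "
from h import *
go(500.5,-170.5,95,40);print(status.get_obs()['wrist_torque'])
im,D=imaging.capture('top')
P=cloud(imaging.calibration('top'),D)
im,D=imaging.capture('wrist');save('w1',im)"
```

```text
time_s: 10.3
position: [0.502, -0.1699, 0.0972]
tcp_rot: [-3.094, -0.545, -0.003]
force: [1.6, 2.8, 1.6]
finger_gap: 0.0158
grasp_force: 3.5
shift [-1.7  0.1  2.2] turn [-0.01 -0.11  3.13] t 10.3 j7 -1.15 F [1.6 2.8 1.6] pos [ 502.  -169.9   97.2]
[ 0.6701543  -0.21749365 -0.08130265]
time_s: 10.72
position: [0.502, -0.1695, 0.0971]
tcp_rot: [-3.016, -0.878, -0.003]
force: [0.5, 3.7, 0.4]
finger_gap: 0.0157
grasp_force: 3.6
shift [-1.8  0.1  2.1] turn [-0.01 -0.11  0.64] t 10.7167 j7 -0.95 F [0.5 3.7 0.4] pos [ 502.  -169.5   97.1]
[ 0.88705772 -0.21567336 -0.09806141]
```

View pics/w1.png

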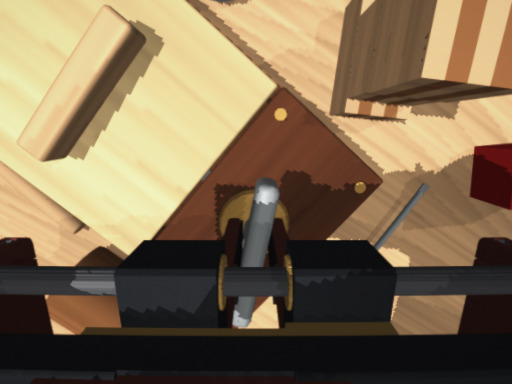

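The wrist view shows the key bar (265,190 to 240,325) between the fingers, lagging the gripper slightly. I'll measure its angle and height by depth.

```bash
cat >> h.py <<'E'
def key():
    im,D=imaging.capture("wrist");c=imaging.calibration("wrist");P=cloud(c,D)
    hsv=cv2.cvtColor(im,cv2.COLOR_RGB2HSV);o=status.get_obs();ty=R.from_rotvec(o["tcp_rot"]).as_matrix()[:,1]
    d=P-np.array([.5007,-.1705,0]);m=(np.hypot(d[...,0],d[...,1])<.05)&(P[...,2]>.085)&(P[...,2]<.137)&(hsv[...,1]<70)&(abs(d@ty)<.02)
    s=P[m];s=s[s[:,2]>np.percentile(s[:,2],97)-.012]
    v=cv2.fitLine((s[:,:2]*1000).astype(np.float32),cv2.DIST_HUBER,0,.01,.01).ravel()
    a=np.arctan2(v[1],v[0])-YAW;a=(a+np.pi/4)%np.pi-np.pi/4
    ext=(s[:,:2]*1000-v[2:])@v[:2]
    print("key angle rad",round(a,3),"n",len(s),"top z",np.round(np.percentile(s[:,2],[50,90,97]),4),"ext",np.ptp(ext).round())
E
python3 -c "
from h import *
key()"
python3 -m jog '0 0 0 0 0 -2.5;0 0 0 0 0 -2.5;0 0 0 0 0 -2.5;0 0 0 0 0 -2.5;0 0 0 0 0 -2.5;0 0 0 0 0 -2.5;0 0 0 0 0 0'
python3 -c "
from h import *
go(500.5,-170.5,95,55);print(status.get_obs()['wrist_torque']);key()"
```

```text
key angle rad 0.528 n 2654 top z [0.1311 0.1322 0.1328] ext 83.0
time_s: 11.45
position: [0.5006, -0.1695, 0.0963]
tcp_rot: [-2.875, -1.262, 0.001]
force: [-0.1, 5.7, -0.8]
finger_gap: 0.0151
grasp_force: 3.3
shift [-0.8  0.6  1.3] turn [-0.11 -0.02  0.57] t 11.45 j7 -0.73 F [-0.1  5.7 -0.8] pos [ 500.6 -169.5   96.3]
[ 1.13980434  0.03315678 -0.22285047]
key angle rad 0.806 n 2425 top z [0.1224 0.1237 0.1284] ext 83.0
```

The key has dropped: its top is at 122 mm and its angle is 0.81. Now I'll grip it firmly and turn it counter-clockwise.

```bash
python3 -m jog '0 0 3 0 0 0;0 0 2 0 0 0;0 0 0 0 0 0;0 0 0 0 0 0;0 0 0 0 0 -3;0 0 0 0 0 -4;0 0 0 0 0 -4;0 0 0 0 0 -4;0 0 0 0 0 -4;0 0 0 0 0 -4;0 0 0 0 0 -4;0 0 0 0 0 0' -1 30
python3 -c "
from h import *
go(500.5,-170.5,91,100);print(status.get_obs()['wrist_torque']);key()"
```

```text
time_s: 12.5
position: [0.5009, -0.1693, 0.0945]
tcp_rot: [-2.501, -1.901, 0.001]
force: [-10.9, 7.9, 34.0]
finger_gap: 0.0126
grasp_force: 30.1
shift [-1.2 -0.   3.5] turn [ -0.03   0.02 -17.35] t 12.5 j7 -0.32 F [-10.9   7.9  34. ] pos [ 500.9 -169.3   94.5]
[ 2.08295658  2.75076578 -0.16326173]
key angle rad 1.4 n 2422 top z [0.1223 0.1235 0.1295] ext 83.0
```

```bash
python3 -m jog '0 0 -2 0 0 0;0 0 -2 0 0 0;0 0 0 0 0 -4;0 0 0 0 0 -4;0 0 0 0 0 -3;0 0 0 0 0 -2;0 0 0 0 0 -2;0 0 0 0 0 0'
python3 -c "
from h import *
go(500.5,-170.5,91,100);print(status.get_obs()['wrist_torque']);key()"
```

```text
time_s: 13.22
position: [0.4997, -0.1693, 0.0951]
tcp_rot: [-2.231, -2.207, 0.001]
force: [-2.8, 6.7, 0.6]
finger_gap: 0.0122
grasp_force: 30.1
shift [-1.1  0.8  4.1] turn [-0.17 -0.11 -2.48] t 13.2167 j7 -0.09 F [-2.8  6.7  0.6] pos [ 499.7 -169.3   95.1]
[ 1.33561753  0.55841577 -0.17795957]
key angle rad 1.662 n 2492 top z [0.1224 0.1237 0.1287] ext 83.0
```

```bash
python3 -m jog '0 0 0 0 0 -2;0 0 0 0 0 -2;0 0 0 0 0 0'
python3 -c "
from h import *
go(500.5,-170.5,91,100);print(status.get_obs()['wrist_torque']);key()"
```

```text
time_s: 13.52
position: [0.4996, -0.1693, 0.0951]
tcp_rot: [-2.153, -2.283, 0.001]
force: [-3.3, 5.9, 0.8]
finger_gap: 0.0124
grasp_force: 30.1
shift [-1.2  0.8  4.1] turn [-0.18 -0.11  1.52] t 13.5167 j7 -0.03 F [-3.3  5.9  0.8] pos [ 499.6 -169.3   95.1]
[ 1.31258901  0.64520719 -0.12531576]
key angle rad 1.733 n 2508 top z [0.1225 0.1236 0.1279] ext 83.0
```

```bash
python3 -m jog '0 0 0 0 0 0;0 0 0 0 0 0;0 0 0 0 0 0;0 0 -10 0 0 0;0 0 -25 0 0 0;0 0 -30 0 0 0;0 0 -15 0 0 7;0 0 0 0 0 7;0 0 0 0 0 7;0 0 0 0 0 7;0 0 0 0 0 7;0 0 0 0 0 7' 0
python3 -m jog '0 0 0 0 0 7;0 0 0 0 0 7;0 0 0 0 0 7;0 0 0 0 0 7;0 0 0 0 0 7;0 0 0 0 0 7;0 0 0 0 0 7;0 0 0 0 0 7;0 0 0 0 0 3.5;0 0 0 0 0 0;0 0 0 0 0 0'
python3 - <<'E'
from h import *
go(520,-31.5,64)
im,D=imaging.capture("wrist");c=imaging.calibration("wrist");P=cloud(c,D)
s=P.reshape(-1,3)
b=s[(np.hypot(s[:,0]-.52,s[:,1]+.0315)<.065)&(s[:,2]>.086)&(s[:,2]<.105)]
print("batten",len(b),cv2.minAreaRect((b[:,:2]*1000).astype(np.float32)),np.median(b[:,2]))
k=s[(np.hypot(s[:,0]-.5007,s[:,1]+.1705)<.06)&(s[:,2]>.09)&(s[:,2]<.14)]
if len(k)>10:print("key",len(k),cv2.minAreaRect((k[:,:2]*1000).astype(np.float32)),np.median(k[:,2]))
E
```

```text
time_s: 14.57
position: [0.5014, -0.1711, 0.1767]
tcp_rot: [2.835, 1.35, 0.001]
force: [1.1, 0.6, 0.6]
finger_gap: 0.0441
grasp_force: 0.0
time_s: 15.48
position: [0.5014, -0.1708, 0.1764]
tcp_rot: [3.134, -0.22, 0.001]
force: [-0.1, -0.4, 0.4]
finger_gap: 0.0438
grasp_force: 0.0
shift [  -1.2 -140.6  112.3] turn [ 0.01 -0.05  0.11] t 15.4833 j7 -1.58 F [-0.1 -0.4  0.4] pos [ 501.4 -170.8  176.4]
batten 2239 ((524.1952514648438, -33.149810791015625), (20.92437171936035, 90.87355041503906), 82.12906646728516) 0.095489407557417
key 1761 ((500.1566162109375, -170.23385620117188), (13.28194808959961, 82.74077606201172), 0.95577073097229) 0.12152685226474516
```

```bash
python3 -m jog '0 -15 0 0 0 0;0 -35 0 0 0 0;0 -40 0 0 0 0;0 -35 0 0 0 0;0 -15 15 0 0 0;0 0 30 0 0 0;0 0 28 0 0 0;0 0 17 0 0 0;0 0 8 0 0 0;0 0 3 0 0 0;0 0 0 0 0 0' 0
python3 -c "
from h import *
go(520,-31.5,75)"
```

```text
time_s: 16.45
position: [0.5212, -0.0322, 0.0747]
tcp_rot: [-3.133, 0.223, 0.001]
force: [-0.5, -0.0, -1.3]
finger_gap: 0.0439
grasp_force: 0.0
shift [-1.3 -0.6 -0.3] turn [-0.01  0.02  0.02] t 16.45 j7 -1.94 F [-0.5 -0.  -1.3] pos [521.2 -32.2  74.7]
```

Grip, then slide along case +y (tool −y), slowly at first.

```bash
python3 -m jog '0 0 0 0 0 0;0 0 0 0 0 0;0 0 0 0 0 0;0 0 0 0 0 0;0 0 0 0 0 0;0 -2 0 0 0 0;0 -4 0 0 0 0;0 -6 0 0 0 0;0 0 0 0 0 0' -1 20
python3 -c "
from h import *
go(520+18.4,-31.5+128.7,75)"
```

```text
time_s: 17.2
position: [0.5234, -0.0199, 0.0755]
tcp_rot: [3.133, -0.223, 0.002]
force: [-0.5, 0.3, 7.2]
finger_gap: 0.0197
grasp_force: 20.0
shift [  -1.7 -118.1    0.4] turn [ 0.02 -0.08  0.01] t 17.2 j7 -1.96 F [-0.5  0.3  7.2] pos [523.4 -19.9  75.5]
```

The lid moves freely.

```bash
python3 -m jog '0 -5 0 0 0 0;0 -11 0 0 0 0;0 -14 0 0 0 0;0 -15 0 0 0 0;0 -15 0 0 0 0;0 -15 0 0 0 0;0 -14 0 0 0 0;0 -12 0 0 0 0;0 -8 0 0 0 0;0 -5 0 0 0 0;0 -3 0 0 0 0;0 0 0 0 0 0' 
python3 -c "
from h import *
go(520+18.4,-31.5+128.7,75)"
```

```text
time_s: 18.2
position: [0.54, 0.0961, 0.0755]
tcp_rot: [3.134, -0.223, 0.002]
force: [-1.9, 1.6, 5.6]
finger_gap: 0.0199
grasp_force: 20.0
shift [-1.7 -0.9  0.5] turn [-0.   -0.07  0.02] t 18.2 j7 -2.18 F [-1.9  1.6  5.6] pos [540.   96.1  75.5]
```

Push gently to the end stop.

```bash
python3 -m jog '0 -2 0 0 0 0;0 -2 0 0 0 0;0 -1 0 0 0 0;0 0 0 0 0 0;0 0 0 0 0 0' 
python3 -c "
from h import *
go(520+18.4,-31.5+128.7,75)"
```

```text
time_s: 18.62
position: [0.5401, 0.0972, 0.0754]
tcp_rot: [3.129, -0.227, -0.0]
force: [-2.9, -8.7, 10.1]
finger_gap: 0.0196
grasp_force: 20.0
shift [-1.7  0.2  0.4] turn [ 0.24 -0.01 -0.13] t 18.6167 j7 -2.19 F [-2.9 -8.7 10.1] pos [540.1  97.2  75.4]
```

```bash
python3 -m jog '0 0 0 0 0 0;0 0 0 0 0 0;0 0 0 0 0 0;0 0 -10 0 0 0;0 0 -30 0 0 0;0 0 -40 0 0 0;0 0 -40 0 0 0;0 0 -40 0 0 0;-30 0 -10 0 0 0;-35 0 0 0 0 0;-35 0 0 0 0 0;-20 0 0 0 0 0' 0
python3 - <<'E'
from h import *
im,D=imaging.capture("scene");save("scene2",im)
im,D=imaging.capture("wrist");c=imaging.calibration("wrist");P=cloud(c,D);s=P.reshape(-1,3)
b=s[(np.hypot(s[:,0]-.5385,s[:,1]-.097)<.065)&(s[:,2]>.086)&(s[:,2]<.105)]
print("batten",len(b),cv2.minAreaRect((b[:,:2]*1000).astype(np.float32)))
print(status.get_obs()["time_s"],status.get_obs()["position"])
E
```

```text
time_s: 19.62
position: [0.4182, 0.1184, 0.2454]
tcp_rot: [3.133, -0.221, 0.0]
force: [-0.0, 0.5, 0.3]
finger_gap: 0.0437
grasp_force: 0.0
batten 1729 ((540.279296875, 96.7315902709961), (19.114103317260742, 98.23712158203125), 81.74334716796875)
19.7167 [0.41853292 0.1184164  0.24568104]
```

View pics/scene2.png

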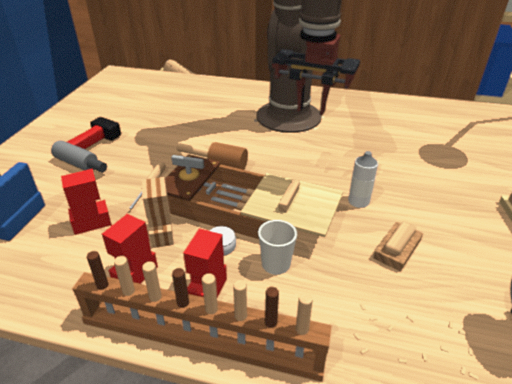

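The picture shows the lid open (batten at 289,195) with the tools visible, and the bottle upright and clear at (362,180). Travel measures 0.13 m.

```bash
python3 -c "
from h import *
print(workorder.finish_job())"
```

```text
the job is handed in; nothing more can be done
None
```

The job is handed in at about 20 s: the glue bottle stands upright clear of the lid's path, the key dropped in and was turned counter-clockwise to about 1.73 rad, and the lid is fully open at about 130 mm without touching the leg or the bottle.

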